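# Latch the specimen carrier shut

## Task

The specimen carrier's lid is resting loosely on its seal. Hook the steel loop of its latch over the yellow keeper on the lid, then press the red lever all the way down against the carrier's front so that the lid is pulled tight. Let go, and leave the jar, tip box, slide box and dishes beside it where they are.

Things in the scene. Friction and masses are not known exactly. Their poses are not given: they have to be found in the camera images.
- carrier: White carrier, blue stripe, fixed to the bench; 240 mm wide (y), 130 mm high plus a 30 mm grey lid with bar handle. Origin on the bench; x points level from latch side to back, z up. The latch side (lid too) leans back 25 degrees: outward normal (-0.906, 0, 0.423), up-slope (0.423, 0, 0.906). Top front edge of the body x = -85, z = 130 mm; foot of the front x = -146; back x = +85. Latch at y = 0.
- lever_pivot (a point): Hinge axis (parallel to the carrier's y) of the red latch lever, on the sloped front, 10 mm out from it, about 103 mm above the bench. Fixed to the carrier.
- lever_tip (a point): Point in the middle of the red lever near its free end, 50 mm from lever_pivot (the lever ends at 56 mm). The lever is 28 to 32 mm wide and 5 to 6 mm thick.
- loop_bar (a point): Middle of the steel loop's cross bar (5 mm thick, 42 mm long along the carrier's y). Two side rods, 4.4 mm thick and 39 mm apart, straddle the lever and join it to a pin on the lever; bar to pin 60 mm, pin to lever_pivot 15 mm. With the lever at angle a the pin lies from lever_pivot in the direction the lever would have at a - 0.12 rad.
- loop_tab (a point): Middle of the loop's blue-edged finger tab, 12 mm beyond the cross bar along the loop and 4 mm outward of it: 24 mm wide, 18 mm tall, 3 to 5 mm thick. Push it towards the lid to swing the loop over the keeper, or pinch its 24 mm width.
- keeper (a point): Seat of the bar in the yellow keeper (28 mm wide) on the lid's sloped front: the bar's middle lies here when hooked, 6 mm out from the lid's face. The bar comes from above and drops between the face and the keeper's lip, which stands 12.5 mm out from the face and rises 3 mm above this point along the slope.
- lever (a joint): Lever angle, rad: 0 = closed, flat down the slope (a stop); grows as it swings out and up; pi/2 = square to the sloped front; pi would be up the slope. Starts at 1.8 to 2.1. Light friction holds it where it is left. About 10 N at its end closes the hooked latch, which goes over centre just before 0 and then stays shut.
- loop (a joint): Swing of the loop relative to the lever, rad. (loop - lever) = 0: the loop points up the slope (0.04 inward of it); positive leans outward; 0.44 is upright. It swings freely and falls the way it leans: at the start outward, on its stop at 2.9 close over the lever; tipped inward past upright it falls on the lid's front over the keeper (loop - lever about -0.35).
- lid (a joint): Lid hinge in rad, hinge along the back top edge: about 0.023 (4 mm open at the front) while it rests loosely on its springy seal, under 0.012 when pulled tight.
- jar: Specimen jar, clear with a red lid, 64 mm across and 70 mm tall; bystander, to be left alone. Origin at the centre of its underside.
- tipbox: Pipette tip box, blue with a clear lid, 120 x 85 x 63 mm; bystander, to be left alone. Origin at the centre of its underside.
- slidebox: Orange slide box, 95 x 80 x 32 mm; bystander, to be left alone. Origin at the centre of its underside.
- dishes: Stack of three white dishes, 90 mm across, 44 mm tall; bystander, to be left alone. Origin at the centre of its underside.

How it is judged:
By the outcome, as a careful person would: the job done as asked, in the order asked, and still so for the second after the job is handed in, with the robot touching nothing.
It also fails if it takes over 48 s, if anything falls off the work surface, if the arm or the gripper's body presses on something with over 40 N, if the wrist force passes 120 N, or if a joint passes its speed limit or range.

## Robot

A 6-joint arm with a two-finger parallel gripper is mounted at the origin on the work surface. World frame = base frame: x ahead of the robot, y to its left, z up, the work surface at z = 0. Lengths are in mm, angles in rad, forces in N, time in s.
With the tool pointing down it reaches from about 300 to 775 mm from the base axis. Payload 14.6 kg.
Tool frame: the origin (TCP) lies between the finger pads; the fingertips stand 19 mm ahead of it and the grasp point (between the pads) is the TCP; z points along the fingers, y is the line along which they close (so a half turn about z gives the same grasp; the last joint's range is limited). The gripper opens to 94 mm and grips with 3 to 60 N. Pads are 16 mm wide; open, the fingers measure 119 mm over their backs; the gripper's body (75 mm by 177 mm) begins 78 mm behind the grasp point.
Start: joints at [-0.067, 0.3, 1.521, -0, 1.321, -0.067], TCP at [549.99, -0.002, 224.446] pointing down, gripper open.
Joint ranges: [-3.03, 3.03], [-0.79, 2.21], [0.23, 2.52], [-1.04, 4.18], [0, 3.07], [-2.55, 2.55]. Speed limits (rad/s): [2.22, 2.22, 2.57, 3.14, 3.14, 3.14].

## Interface

Orientations are given as [roll, pitch, yaw] about the fixed x, y, z axes, in that order (R = Rz(yaw) Ry(pitch) Rx(roll)).
In Python, from cell import monitor, imaging, job, find_in, trace gives the robot as it stands. The module is installed in compiled form; this text tells all that it offers.
- The arm moves only by the tool arm_command, never from a script. Its argument "steps" is a list of rows, each a list of 5 numbers: the opening, from 0 (shut) to 1 (fully open), then the shift along the tool's x, y, z in mm, then the turn about the tool's z in degrees. In form: [[gripper, dx, dy, dz, turn], ...]. A call has 1 to 20 rows; each row is the pose to reach, as a shift and turn from the pose commanded when the call began, along the tool's axes at that moment; what a row does not reach only later rows make up. A row lasts 1/8 s, in which the tool goes at most 62.5 mm and 10.7 degrees, less where a joint would pass 70% of its speed; a pose out of reach is approached as far as the arm can. A call with a gripper value outside its range is refused whole. The fingers move at their own pace and stop on an object; "force" is the grip in N (left out, the last holds). Time passes only in rows, so rows that repeat a pose let the fingers close. It gives the time, the measured TCP pose, the force, the opening and the grip force at its end, in the units of the state.
- monitor.read_state(): the state, without advancing time (a new reading comes with each control period).
- imaging.camera(name): name is "scene" or "side" or "wrist"; returns a dict with "img" (480x640x3 uint8, red, green, blue), "mtx" (3x3 intrinsics, pixels), "view" (4x4, takes a point from world to camera coordinates). Camera axes: x right, y down, z forward; pixel columns grow to the right and rows downward; lengths in mm; the calibration is good to about 2 mm. A picture is of the moment at which its call begins. There is no depth.
- job.sign_off(): hands the job in; it is judged then, once.
Trained networks look in a picture, given as the dict that the camera call returned (one of the last four; its "shot" number tells which), for a name from the list of things; names that differ only in an ending like _2 or _b are one class to them, and where a whole thing is asked for, a point or a joint stands for the part that bears it (a point fixed in the world has none). Each returns a list of dicts, best first, with "p" (0 to 1); they miss things now and then, are a little off and sometimes report something else, mostly with a low value. They report only what shows in the picture. A call takes as long as a camera call.
- find_in(picture, target): "rect" ([centre column, centre row, width, height] in pixels, round what is visible of it).
- trace(picture, target): "region" (480x640 bool, what is visible of it) and "rect" ([centre column, centre row, width, height] in pixels, round what is visible of it).
The state is a dict: "clock": time; "joints": joint angles; "qd": joint speeds; "effort": joint torques, N m; "eef_pos": TCP position; "eef_rot": TCP orientation; "wrist_force": force on the tool from outside, world axes, zero at the start; "moment": the same for the moment, N m; "finger_gap": finger opening in mm; "finger_force": force on a finger pad.
Only numpy, scipy, OpenCV 4.12 (cv2) and the standard library are available. Lean on these libraries where they do the work, as an engineer would, in place of code of your own. Each camera call takes 0.05 s, during which the arm holds its last target. There are 200 camera calls.

## Working session

There is one attempt and no reset: what is moved stays moved. The work goes in short steps, Python scripts to look and compute and a tool call to move; the robot and the scene stay as the last step left them, time stands still between calls to the robot, and variables do not carry over. Pictures are saved under pics/ and viewed, at most 10 in all, crops included, and the job is handed in when it is done.

Besides the shell and the picture viewer there is one more tool, called after "Request:" by a JSON object that holds its "op" and its "data". arm_command: Moves the arm, as the interface text tells. Its arguments: {"type":"object","properties":{"steps":{"type":"array","items":{"type":"array","items":{"type":"number"}}},"force":{"type":"number"}},"required":["steps"]}

```bash
mkdir -p pics; cat > h.py <<'E'
import numpy as np, cv2
from cell import monitor, imaging, job, find_in, trace
def tri(obs):
    # obs: list of (pic,(u,v)) -> least squares 3D point
    A=[];b=[]
    for p,(u,v) in obs:
        P=p['mtx']@p['view'][:3]
        for k,r in ((u,0),(v,1)):
            q=P[r]-k*P[2]; q=q/np.linalg.norm(q[:3]); A.append(q[:3]); b.append(-q[3])
    x,res,_,_=np.linalg.lstsq(np.array(A),np.array(b),rcond=None)
    return x,res
def proj(p,X):
    c=p['mtx']@(p['view'][:3]@np.append(X,1)); return c[:2]/c[2]
E
python3 - <<'E'
from h import *
np.set_printoptions(precision=2,suppress=True)
pics={n:imaging.camera(n) for n in ('scene','side','wrist')}
for n,p in pics.items():
    cv2.imwrite(f'pics/{n}0.png',p['img'][:,:,::-1])
    print(n,'pos',-p['view'][:3,:3].T@p['view'][:3,3],'fwd',p['view'][2,:3],p['mtx'][0,0])
    for t in ('lever_pivot','lever_tip','loop_bar','loop_tab','keeper','carrier','jar','tipbox','slidebox','dishes'):
        print(t,[(np.round(d['rect'],1).tolist(),round(d['p'],2)) for d in find_in(p,t)[:2]])
print(monitor.read_state())
E
```

```text
scene pos [1232.33  233.04  733.75] fwd [-0.68 -0.21 -0.7 ] 510.60219657491774
lever_pivot [([298.3, 223.4, 151.8, 155.0], 0.59)]
lever_tip [([242.5, 180.9, 44.8, 42.3], 0.88), ([235.8, 177.0, 28.4, 31.4], 0.28)]
loop_bar [([235.8, 181.1, 26.4, 38.5], 0.56)]
loop_tab [([228.7, 168.3, 14.7, 22.3], 0.82)]
keeper [([306.4, 196.7, 129.3, 104.2], 0.83), ([243.0, 179.5, 40.7, 37.0], 0.56)]
carrier [([297.0, 222.9, 155.0, 150.5], 0.81)]
jar [([387.6, 283.9, 33.6, 50.2], 0.62)]
tipbox [([291.1, 308.6, 82.5, 81.2], 0.76)]
slidebox [([211.0, 297.8, 69.6, 54.7], 0.61), ([296.6, 223.1, 151.6, 155.6], 0.6)]
dishes [([406.6, 227.8, 52.1, 48.6], 0.76), ([235.1, 180.2, 35.3, 40.5], 0.73)]
side pos [334.61 822.58 615.97] fwd [ 0.31 -0.78 -0.55] 486.8541002322032
lever_pivot [([377.9, 235.0, 140.8, 134.6], 0.92)]
lever_tip [([399.6, 181.9, 22.9, 12.4], 0.6), ([400.3, 172.4, 20.0, 6.2], 0.24)]
loop_bar []
loop_tab [([399.1, 175.3, 18.7, 18.4], 0.51)]
keeper [([379.9, 210.2, 141.5, 69.8], 0.82)]
carrier [([377.8, 238.8, 142.1, 131.0], 0.85)]
jar [([304.0, 291.9, 35.3, 44.1], 0.56), ([399.3, 181.1, 15.2,
[... 569 characters left out ...]
0], 0.57)]
jar [([413.5, 27.8, 99.4, 52.9], 0.89)]
tipbox [([541.1, 203.4, 134.2, 163.0], 0.62), ([413.1, 27.4, 96.6, 54.1], 0.4)]
slidebox [([525.5, 345.5, 61.3, 73.6], 0.91), ([289.2, 455.2, 63.5, 49.5], 0.72)]
dishes [([186.3, 33.5, 134.4, 67.0], 0.7), ([414.9, 28.6, 99.5, 57.1], 0.39)]
{'clock': 1.65, 'joints': array([-0.07,  0.3 ,  1.52, -0.  ,  1.32, -0.07]), 'qd': array([ 0.,  0.,  0., -0.,  0.,  0.]), 'effort': array([  0.  , -53.17, -35.29,   0.07,   0.02,  -0.  ]), 'eef_pos': array([549.98,  -0.01, 224.45]), 'eef_rot': array([-3.14,  0.  ,  1.57]), 'wrist_force': array([0.35, 0.06, 0.68]), 'moment': array([ 0.02,  0.01, -0.03]), 'finger_force': 0.0, 'finger_gap': 94.34450333281085}
```

```bash
python3 - <<'E'
import cv2,numpy as np
s=cv2.imread('pics/scene0.png')[110:320,190:440]; d=cv2.imread('pics/side0.png')[140:360,270:470]; w=cv2.imread('pics/wrist0.png')
a=cv2.resize(s,(400,336)); b=cv2.resize(d,(400,440),interpolation=cv2.INTER_CUBIC)[:336]; c=cv2.resize(w,(340,255))
o=np.zeros((600,800,3),np.uint8); o[:336,:400]=a;o[:336,400:]=b;o[340:595,:340]=c
o[340:600,360:720]=cv2.resize(cv2.imread('pics/side0.png')[155:215,360:443],(360,260),interpolation=cv2.INTER_CUBIC)
cv2.imwrite('pics/c0.png',o)
E
```

```text
(no output)
```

View pics/c0.png

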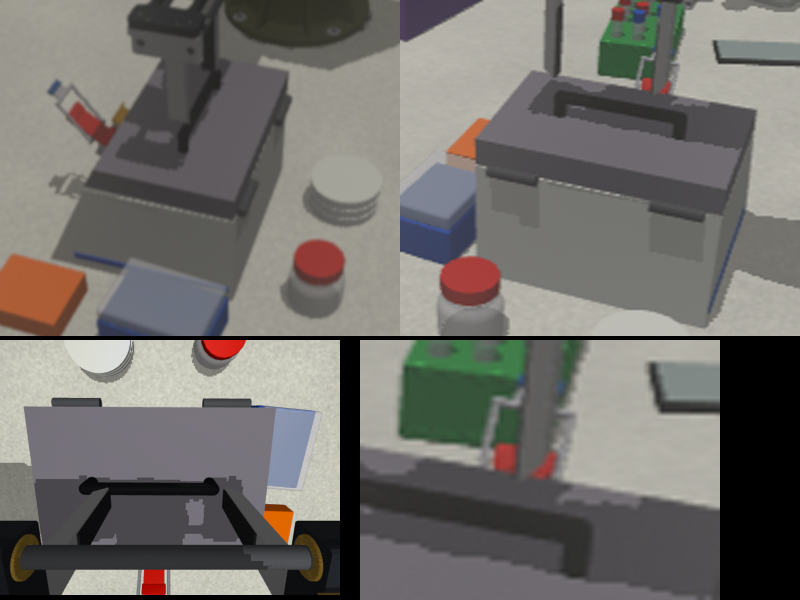

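The composite shows the carrier with its latch side facing world -y (scene crop left: red lever up and the loop leaning outward, tab near full-image pixel (229,168)). The tip box and slide box are on the +x side. In the wrist view the lever is at the bottom edge (291,457). I'll move up and toward -y for a clear view.

Request:
{"op": "arm_command", "data": {"steps": [[1, -45, 0, -40, 0], [1, -90, 0, -80, 0], [1, -130, 0, -120, 0], [1, -130, 0, -120, 0]]}}

```text
clock: 2.15
eef_pos: [550.3, -132.3, 347.2]
eef_rot: [3.137, 0.002, 1.568]
wrist_force: [-0.3, 0.1, 0.2]
finger_gap: 93.7
finger_force: 0.0
```

```bash
python3 - <<'E'
from h import *
np.set_printoptions(precision=2,suppress=True)
import pickle
out={}
pics={n:imaging.camera(n) for n in ('scene','side','wrist')}
reg={}
for n,p in pics.items():
    for t in ('lever_tip','loop_tab','loop_bar','keeper'):
        print(n,t,[(np.round(d['rect'],1).tolist(),round(d['p'],2)) for d in find_in(p,t)[:2]])
    d=trace(p,'carrier')
    if d: reg[n]=d[0]['region']; print(n,d[0]['rect'],d[0]['p'])
pickle.dump((pics,reg),open('v1.pkl','wb'))
s=monitor.read_state(); print(s['clock'],s['eef_pos'])
o=np.zeros((600,800,3),np.uint8)
o[:480,:640]=pics['wrist']['img'][:,:,::-1]
o[480:600,:160]=pics['scene']['img'][140:260,190:350,::-1]
o[480:600,160:320]=pics['side']['img'][140:260,320:480,::-1]
for i,n in enumerate(reg): o[480:600,330+i*150:480+i*150-10]=cv2.resize(reg[n].astype(np.uint8)*255,(140,120))[:,:,None]
cv2.imwrite('pics/c1.png',o)
E
```

```text
scene lever_tip [([243.5, 181.5, 41.6, 42.8], 0.91)]
scene loop_tab [([232.9, 176.9, 23.0, 39.5], 0.6), ([405.0, 230.3, 48.3, 44.5], 0.48)]
scene loop_bar [([229.6, 174.6, 11.4, 23.5], 0.48)]
scene keeper [([306.0, 193.7, 125.4, 110.3], 0.81)]
scene [297.0, 219.4, 153.8, 156.8] 0.64
side lever_tip [([398.1, 175.4, 15.6, 25.9], 0.62), ([303.3, 207.4, 18.0, 18.3], 0.22)]
side loop_tab [([399.0, 164.8, 14.6, 9.8], 0.45)]
side loop_bar []
side keeper [([379.9, 211.3, 138.5, 67.7], 0.75)]
side [376.0, 232.4, 143.7, 141.0] 0.57
wrist lever_tip [([294.1, 240.1, 52.1, 91.8], 0.61)]
wrist loop_tab [([292.4, 250.8, 52.1, 73.5], 0.65)]
wrist loop_bar [([295.5, 248.4, 49.3, 73.8], 0.94)]
wrist keeper [([293.9, 142.9, 335.5, 285.9], 0.71), ([290.9, 94.8, 331.9, 189.7], 0.63)]
wrist [292.1, 143.0, 336.8, 286.0] 0.84
3.05 [ 549.98 -130.01  344.46]
```

View pics/c1.png

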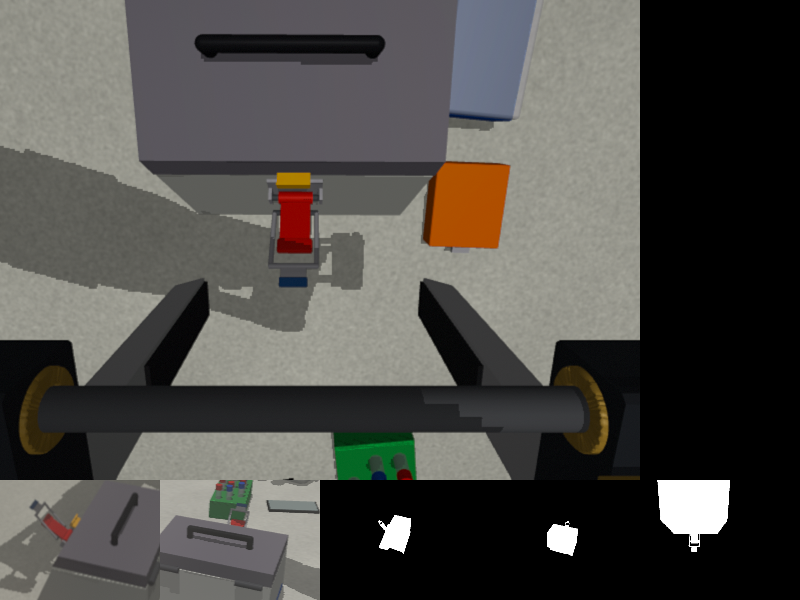

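The wrist view shows the lid's front top edge from (140,160) to (446,162) and the foot from about (200,214) to (400,214). The keeper is at (294,181), the lever end at (294,248), the bar at about (294,264) and the blue tab edge at (293,282).

```bash
cat >> h.py <<'E'
def back(p,uv,z):
    R=p['view'][:3,:3];C=-R.T@p['view'][:3,3]; d=R.T@np.linalg.inv(p['mtx'])@np.array([*uv,1.]); return C+d*(z-C[2])/d[2]
S=np.array([.423,0,.906]);N=np.array([-.906,0,.423])
FE=np.array([-85,0,130.])
PIV=FE-S*((130-103+10*.423)/.906)+10*N   # pivot at height 103, 10 out of the face
def latch(a,l):  # carrier-frame tip, pin, bar, tab ; a lever angle, l loop joint
    d=lambda t: -np.cos(t)*S+np.sin(t)*N
    tip=PIV+50*d(a); pin=PIV+15*d(a-.12)
    e=l-a-.04; u=np.cos(e)*S+np.sin(e)*N; o=-np.sin(e)*S+np.cos(e)*N
    return tip,pin,pin+60*u,pin+72*u+4*o
def w(c,X): # c = x,y,yaw
    R=np.array([[np.cos(c[2]),-np.sin(c[2]),0],[np.sin(c[2]),np.cos(c[2]),0],[0,0,1]]); return R@X+[c[0],c[1],0]
E
python3 - <<'E'
from h import *
import pickle
from scipy.optimize import least_squares
np.set_printoptions(precision=2,suppress=True)
pics,reg=pickle.load(open('v1.pkl','rb')); p=pics['wrist']
for uv,z in (((140,160),164),((446,162),164),((200,214),0),((400,214),0),((294,178),150)): print(uv,back(p,uv,z))
obs=[((140,160),np.array([-71,120,164.])),((446,162),np.array([-71,-120,164.])),((294,214),np.array([-146,0,0.]))]
f=lambda c: np.concatenate([proj(p,w(c,X))-uv for uv,X in obs])
r=least_squares(f,[550,-50,1.57],x_scale=[10,10,.1]); c=r.x; print(c,r.fun)
print('PIV',PIV,w(c,PIV))
# red lever via colour in wrist & scene, blue tab
for n in ('wrist','scene','side'):
    h=cv2.cvtColor(pics[n]['img'],cv2.COLOR_RGB2HSV)
    for nm,lo,hi in (('red',(0,150,60),(6,255,255)),('yel',(18,140,60),(30,255,255)),('blue',(100,110,30),(125,255,255))):
        m=cv2.inRange(h,lo,hi); k,_,st,ce=cv2.connectedComponentsWithStats(m)
        print(n,nm,[(st[i].tolist(),ce[i].round(1).tolist()) for i in range(1,k) if st[i][4]>8][:8])
for a in (1.8,1.95,2.1):
    for l in (2.9,):
        for n in ('wrist','scene'): print(a,n,*[proj(pics[n],w(c,X)) for X in latch(a,l)])
print('pix/corners scene keeper',proj(pics['scene'],w(c,np.array([-85,0,130])+S*15+N*6)))
E
```

```text
(140, 160) [412.62 -79.25 164.  ]
(446, 162) [652.23 -80.76 164.  ]
(200, 214) [ 412.46 -154.71    0.  ]
(400, 214) [ 651.84 -154.64    0.  ]
(294, 178) [532.4  -94.84 150.  ]
[532.12  -8.98   1.56] [-1.75 -0.83 -1.24  0.74  4.56  0.24]
PIV [-108.64    0.    103.  ] [ 530.89 -117.61  103.  ]
wrist red [([277, 191, 36, 62, 1966], [294.6, 221.9]), ([398, 469, 14, 11, 114], [404.3, 474.5])]
wrist yel [([276, 172, 35, 17, 560], [293.0, 180.1]), ([565, 367, 5, 7, 18], [567.5, 369.1]), ([583, 371, 26, 83, 693], [598.8, 416.0]), ([20, 384, 21, 70, 478], [26.0, 422.0]), ([581, 434, 2, 7, 10], [581.5, 437.0])]
wrist blue [([449, 113, 62, 8, 183], [477.4, 117.2]), ([279, 277, 28, 10, 276], [292.5, 281.5]), ([372, 471, 14, 9, 105], [378.3, 475.6])]
scene red [([235, 177, 27, 23, 244], [248.2, 188.6]), ([30, 181, 9, 8, 53], [33.9, 184.4]), ([56, 184, 9, 8, 49], [60.2, 187.3]), ([7, 188, 10, 9, 63], [11.8, 191.8]), ([34, 191, 10, 9, 68], [38.4, 195.0]), ([61, 194, 10, 9, 67], [65.5, 197.8]), ([11, 198, 11, 10, 79], [16.1, 202.6]), ([39, 202, 10, 10, 75], [43.6, 206.4])]
scene yel [([261, 175, 9, 
[... 585 characters left out ...]
.1, 65.8]), ([382, 133, 5, 2, 10], [384.0, 133.5]), ([402, 135, 5, 2, 10], [404.0, 135.5]), ([399, 142, 6, 3, 14], [401.4, 142.9]), ([387, 145, 5, 3, 11], [389.0, 145.6]), ([261, 246, 35, 11, 70], [278.6, 251.4])]
1.8 wrist [293.41 245.5 ] [294.54 211.54] [292.01 263.29] [291.59 277.75]
1.8 scene [237.69 178.3 ] [251.71 190.27] [231.85 166.64] [226.34 162.48]
1.95 wrist [293.11 241.63] [294.45 210.53] [291.61 255.31] [291.07 269.15]
1.95 scene [239.76 176.46] [252.23 189.66] [235.77 164.64] [230.73 159.92]
2.1 wrist [292.86 236.53] [294.38 209.18] [291.27 245.42] [290.64 258.12]
2.1 scene [242.27 175.02] [252.89 189.15] [240.26 163.32] [235.83 158.14]
pix/corners scene keeper [268.09 179.18]
```

```bash
python3 - <<'E'
from h import *
np.set_printoptions(precision=1,suppress=True)
c=[532.2,-8.8,1.567]
print('PIV',w(c,PIV),'keeper~',w(c,PIV+45*S-4*N))
for a in (1.8,1.87): print(a,*[w(c,X) for X in latch(a,2.9)])
print('upright tab',w(c,latch(1.8,1.8+.44)[3]),'down',*[w(c,X) for X in latch(1.8,1.45)])
for a in np.arange(1.8,-.01,-.2):
    d=-np.cos(a)*S+np.sin(a)*N; n=np.sin(a)*S+np.cos(a)*N
    X=PIV+46*d+3*n; X=X+[8*np.sign(n[0]),0,19]; print(round(a,2),'tcp',w(c,X))
print(monitor.read_state()['eef_pos'])
E
```

```text
PIV [ 531.8 -117.4  103. ] keeper~ [531.9 -94.8 142.1]
1.8 [ 531.6 -156.7  133.9] [ 531.7 -130.3  110.8] [ 531.6 -165.3  159.5] [ 531.6 -175.5  166.9]
1.87 [ 531.6 -154.5  136.6] [ 531.7 -129.7  111.7] [ 531.6 -161.2  162.7] [ 531.6 -170.9  170.8]
upright tab [ 531.7 -131.6  182.9] down [ 531.6 -156.7  133.9] [ 531.7 -130.3  110.8] [531.9 -86.1 151.4] [531.9 -80.  162.5]
1.8 tcp [ 531.7 -143.8  152.8]
1.6 tcp [ 531.7 -149.2  145.3]
1.4 tcp [ 531.7 -153.   137. ]
1.2 tcp [ 531.6 -155.1  128. ]
1.0 tcp [ 531.6 -171.4  118.8]
0.8 tcp [ 531.6 -169.9  109.8]
0.6 tcp [ 531.6 -166.6  101.2]
0.4 tcp [ 531.6 -161.6   93.4]
0.2 tcp [ 531.6 -155.2   86.8]
0.0 tcp [ 531.7 -147.6   81.6]
[ 550.  -130.   344.5]
```

Request:
{"op": "arm_command", "data": {"steps": [[0, -45, -9, 0, 0], [0, -85, -18, 20, 0], [0, -85, -18, 60, 0], [0, -85, -18, 100, 0], [0, -85, -18, 135, 0], [0, -85, -18, 155, 0], [0, -85, -18, 163, 0], [0, -85, -18, 163, 0]], "force": 20}}

```text
clock: 4.05
eef_pos: [532.1, -215.0, 181.7]
eef_rot: [3.142, 0.0, 1.571]
wrist_force: [-0.2, 0.9, -1.1]
finger_gap: 17.5
finger_force: 0.0
```

```bash
python3 - <<'E'
from h import *
s=monitor.read_state(); print(s['clock'],s['eef_pos'],s['finger_gap'])
o=np.zeros((480,800,3),np.uint8)
a=imaging.camera('scene')['img'][110:260,150:340,::-1]; b=imaging.camera('side')['img'][110:230,340:460,::-1]
o[:,:400]=cv2.resize(a,(400,480)) if 0 else cv2.resize(a,(608,480))[:,:400]; o[:,400:]=cv2.resize(b,(480,480))[:,40:440]
cv2.imwrite('pics/c2.png',o)
E
```

```text
4.05 [ 532.08573918 -215.04137186  181.65098821] 17.47759752493215
```

View pics/c2.png

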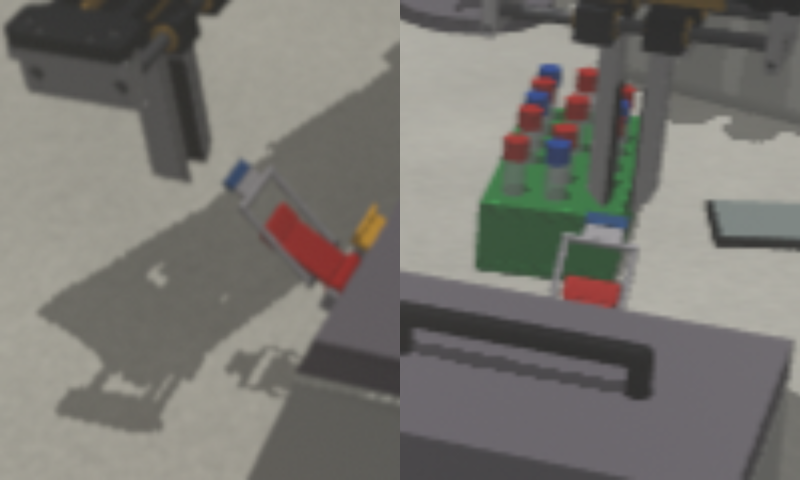

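The scene crop shows the half-closed fingers just outside the blue tab (left half, near 240,180). The side crop shows them in line with the tab (605,225). Next I'll push the tab inward.

Request:
{"op": "arm_command", "data": {"steps": [[0, 10, 0, 0, 0], [0, 20, 0, 0, 0], [0, 26, 0, 0, 0], [0, 32, 0, 0, 0], [0, 38, 0, 0, 0], [0, 44, 0, -2, 0], [0, 50, 0, -4, 0], [0, 56, 0, -5, 0], [0, 62, 0, -6, 0], [0, 68, 0, -6, 0], [0, 74, 0, -6, 0], [0, 80, 0, -6, 0], [0, 86, 0, -6, 0], [0, 92, 0, -6, 0], [0, 98, 0, -6, 0], [0, 98, 0, -6, 0]]}}

```text
clock: 6.15
eef_pos: [532.0, -116.6, 187.4]
eef_rot: [-3.142, -0.0, 1.571]
wrist_force: [0.3, -0.3, -0.7]
finger_gap: 0.4
finger_force: 0.0
```

Request:
{"op": "arm_command", "data": {"steps": [[0, -15, 0, 0, 0], [0, -35, 0, -10, 0], [0, -45, 0, -20, 0], [0, -45, 0, -20, 0]]}}

```text
clock: 6.65
eef_pos: [532.2, -163.2, 208.5]
eef_rot: [3.14, 0.001, 1.569]
wrist_force: [-0.3, 0.4, -0.1]
finger_gap: 0.2
finger_force: 0.0
```

```bash
python3 - <<'E'
from h import *
s=monitor.read_state(); print(s['clock'],s['eef_pos'],s['finger_gap'],s['wrist_force'])
o=np.zeros((480,800,3),np.uint8)
a=imaging.camera('scene')['img'][110:260,190:340,::-1]; b=imaging.camera('wrist')['img'][:,:,::-1]
o[:,:400]=cv2.resize(a,(480,480))[:,:400]; o[:300,400:]=cv2.resize(b,(400,300))
cv2.imwrite('pics/c3.png',o)
E
```

```text
6.65 [ 532.21770627 -163.21843779  208.52362922] 0.24315706454500036 [-0.25551997  0.43049411 -0.14680388]
```

View pics/c3.png

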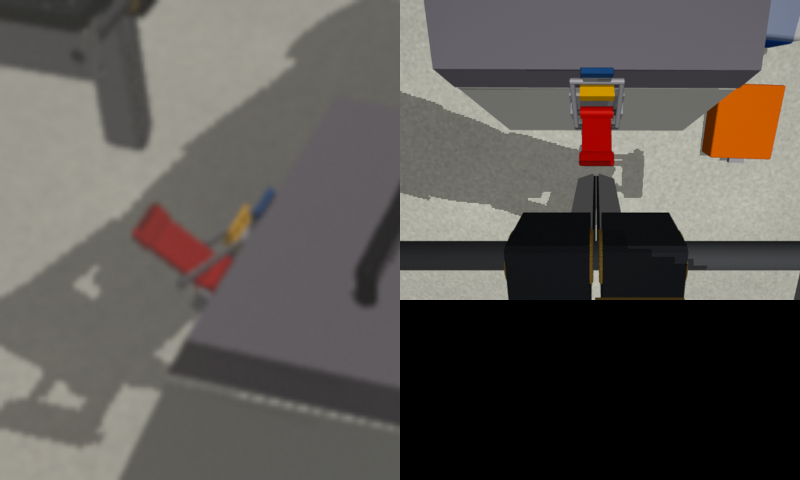

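The loop has fallen over the keeper: in the wrist inset the bar is above the yellow keeper and the blue tab is on the lid at (597,72). The lever is still up. I'll press it part of the way down.

Request:
{"op": "arm_command", "data": {"steps": [[0, 12, 0, 15, 0], [0, 18, 0, 35, 0], [0, 18, 0, 48, 0], [0, 17, 0, 55, 0], [0, 15, 0, 59, 0], [0, 13, 0, 63, 0], [0, 11, 0, 67, 0], [0, 9, 0, 71, 0], [0, 7, 0, 76, 0], [0, 4, 0, 81, 0], [0, 0, 0, 85, 0], [0, -4, 0, 89, 0], [0, -6, 0, 93, 0], [0, -7, 0, 97, 0], [0, -7, 0, 97, 0]]}}

```text
clock: 8.62
eef_pos: [532.0, -169.0, 110.2]
eef_rot: [-3.141, 0.0, 1.571]
wrist_force: [0.9, 0.6, 0.7]
finger_gap: 0.6
finger_force: 0.4
```

```bash
python3 - <<'E'
from h import *
s=monitor.read_state(); print(s['clock'],s['eef_pos'],s['finger_gap'],s['wrist_force'])
o=np.zeros((480,800,3),np.uint8)
a=imaging.camera('scene')['img'][130:230,210:310,::-1]; b=imaging.camera('wrist')['img'][:,:,::-1]
o[:,:400]=cv2.resize(a,(480,480))[:,:400]; o[:400,400:]=b[0:400,100:500]
cv2.imwrite('pics/c4.png',o)
E
```

```text
8.625 [ 531.96510794 -169.04858382  110.19302144] 0.5680235213752314 [0.86975185 0.6483773  0.67480916]
```

View pics/c4.png

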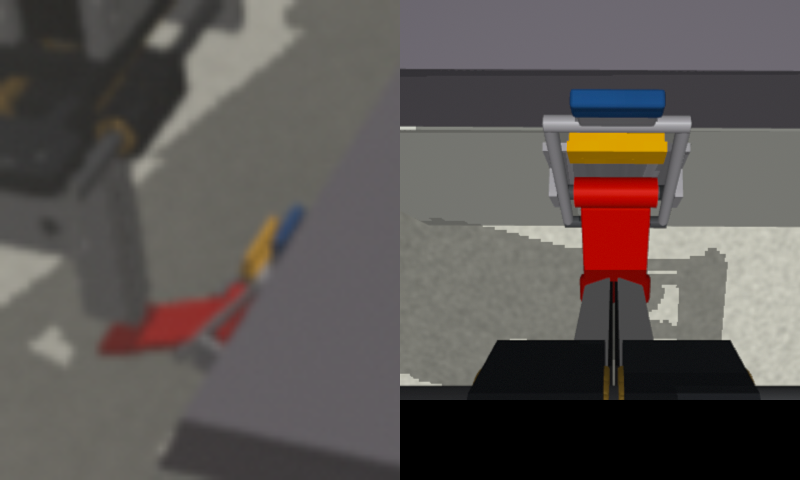

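The bar (wrist inset, row 122) now sits behind and just above the yellow keeper, and the lever points nearly level with the finger on its end. I'll press further and watch the force.

Request:
{"op": "arm_command", "data": {"steps": [[0, 1, 0, 5, 0], [0, 3, 0, 10, 0], [0, 5, 0, 14, 0], [0, 8, 0, 17, 0], [0, 8, 0, 17, 0]]}}

```text
clock: 9.35
eef_pos: [531.8, -160.7, 93.0]
eef_rot: [-3.141, -0.0, 1.571]
wrist_force: [-0.8, 0.2, 0.7]
finger_gap: 0.5
finger_force: 0.0
```

```bash
python3 - <<'E'
from h import *
s=monitor.read_state(); print(s['clock'],s['eef_pos'],s['finger_gap'],s['wrist_force'])
o=np.zeros((480,800,3),np.uint8)
a=imaging.camera('scene')['img'][130:230,210:310,::-1]; b=imaging.camera('wrist')['img'][:,:,::-1]
o[:,:400]=cv2.resize(a,(480,480))[:,:400]; o[:400,400:]=b[0:400,100:500]
cv2.imwrite('pics/c5.png',o)
E
```

```text
9.35 [ 531.79006287 -160.73827441   93.01265717] 0.45586962250850077 [-0.76888424  0.23376753  0.70765808]
```

View pics/c5.png

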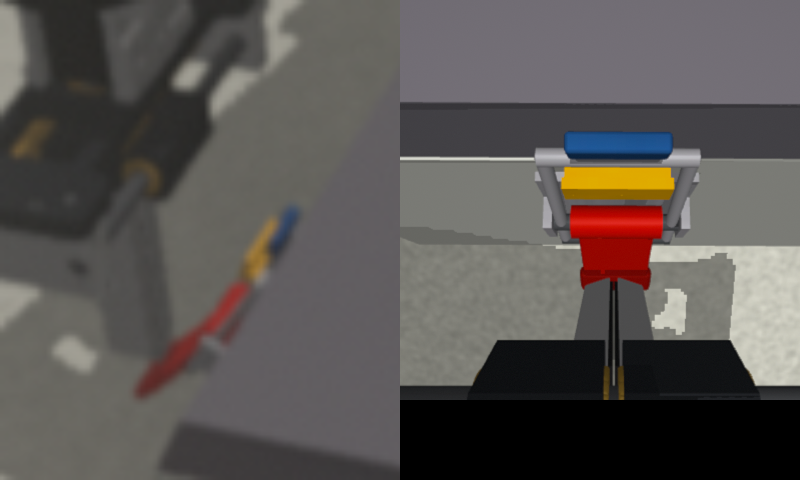

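The bar is now right behind the keeper (row 155, keeper top at 168). I'll press the lever fully closed.

Request:
{"op": "arm_command", "data": {"steps": [[0, 3, 0, 4, 0], [0, 6.5, 0, 7, 0], [0, 10, 0, 9, 0], [0, 12, 0, 11, 0], [0, 14, 0, 12, 0], [0, 14, 0, 12, 0]]}}

```text
clock: 10.2
eef_pos: [532.3, -148.8, 82.8]
eef_rot: [3.14, 0.004, 1.571]
wrist_force: [-5.5, -12.6, 12.2]
finger_gap: 0.5
finger_force: 8.5
```

Request:
{"op": "arm_command", "data": {"steps": [[0, 1, 0, 0, 0], [0, 2, 0, 0, 0], [0, 2, 0, 0, 0]]}}

```text
clock: 10.58
eef_pos: [532.3, -148.1, 82.8]
eef_rot: [3.14, 0.006, 1.571]
wrist_force: [-6.1, -23.0, 9.7]
finger_gap: 0.6
finger_force: 12.3
```

Request:
{"op": "arm_command", "data": {"steps": [[0, 1.5, 0, 0, 0], [0, 3, 0, 0, 0], [0, 3, 0, 0, 0]]}}

```text
clock: 10.95
eef_pos: [532.3, -147.2, 82.8]
eef_rot: [3.139, 0.009, 1.57]
wrist_force: [-6.4, -38.2, 5.1]
finger_gap: 1.0
finger_force: 18.3
```

Request:
{"op": "arm_command", "data": {"steps": [[0, -10, 0, 0, 0], [0, -30, 0, 0, 0], [0, -50, 0, -30, 0], [0, -60, 0, -70, 0], [0, -60, 0, -110, 0], [0, -60, 0, -110, 0]]}}

```text
clock: 11.7
eef_pos: [532.9, -203.0, 194.2]
eef_rot: [3.137, 0.002, 1.571]
wrist_force: [-0.3, -0.0, 0.0]
finger_gap: 0.5
finger_force: 0.0
```

```bash
python3 - <<'E'
from h import *
s=monitor.read_state(); print(s['clock'],s['eef_pos'],s['finger_gap'],s['wrist_force'])
o=np.zeros((480,800,3),np.uint8)
a=imaging.camera('scene')['img'][130:230,210:310,::-1]; b=imaging.camera('wrist')['img'][:,:,::-1]
o[:,:400]=cv2.resize(a,(480,480))[:,:400]; o[:,400:]=cv2.resize(b[0:240,200:400],(400,480))
cv2.imwrite('pics/c6.png',o)
E
```

```text
11.7 [ 532.93274284 -202.99547234  194.19199358] 0.47914829524658975 [-0.3180366  -0.00768402  0.01611543]
```

View pics/c6.png

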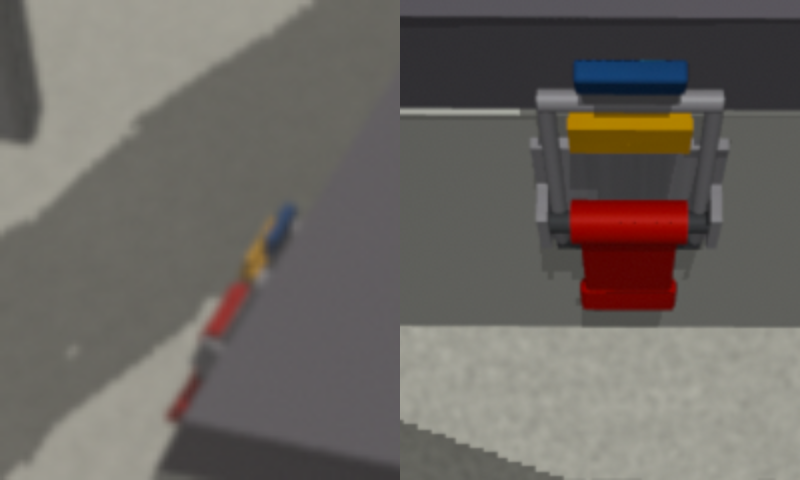

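The lever looks flat down the slope and the loop is drawn over the keeper. I'll check numerically: the bar is at full-image pixel (515,50), and the lever's lower end is at crop row ~300.

```bash
python3 - <<'E'
from h import *
np.set_printoptions(precision=1,suppress=True)
c=[532.2,-8.8,1.567]
p=imaging.camera('wrist'); h=cv2.cvtColor(p['img'],cv2.COLOR_RGB2HSV)
for nm,lo,hi in (('red',(0,150,40),(6,255,255)),('yel',(18,140,40),(30,255,255)),('blue',(100,110,30),(125,255,255))):
    m=cv2.inRange(h,lo,hi); k,_,st,_=cv2.connectedComponentsWithStats(m); print(nm,[st[i].tolist() for i in range(1,k) if st[i][4]>60])
for a in (0,.1,.2,.3):
    d=-np.cos(a)*S+np.sin(a)*N; n=np.sin(a)*S+np.cos(a)*N
    pin=PIV+15*(-np.cos(a-.12)*S+np.sin(a-.12)*N)
    bar=PIV+np.sqrt(3600)*0+45.2*S-4*N
    t=pin+60*(bar-pin)/np.linalg.norm(bar-pin)
    print(a,'end in/out',proj(p,w(c,PIV+56*d+3*n)),proj(p,w(c,PIV+56*d-3*n)),'pin',proj(p,w(c,pin)),'bar',proj(p,w(c,t)),t-PIV)
for z,X in (('lidtop',[-71,0,160]),('lidtop+4',[-71,0,164]),('bodytop',[-85,0,130]),('liptop',PIV+48*S+2.5*N),('foot',[-146,0,0])): print(z,proj(p,w(c,np.array(X))))
g=p['img'].mean(2); print('col 215',g[0:70,215].astype(int)); print('col 385',g[0:70,385].astype(int))
E
```

```text
red [[286, 100, 60, 56, 2839]]
yel [[284, 57, 64, 21, 1255], [303, 366, 7, 89, 485], [318, 366, 7, 89, 486], [313, 476, 143, 4, 560]]
blue [[610, 0, 30, 16, 280], [287, 30, 59, 18, 999]]
0 end in/out [315.4 153.2] [315.5 144.9] pin [315.9 119.1] bar [316.8  54. ] [22.7  0.  39.1]
0.1 end in/out [315.4 160.6] [315.4 152.6] pin [315.9 121.5] bar [316.8  54.3] [22.6  0.  39. ]
0.2 end in/out [315.4 167.8] [315.4 160.1] pin [315.9 123.9] bar [316.8  54.4] [22.6  0.  38.9]
0.3 end in/out [315.4 174.6] [315.4 167.3] pin [315.8 126.1] bar [316.8  54.4] [22.6  0.  39. ]
lidtop [317.3   6.8]
lidtop+4 [317.4   4.1]
bodytop [316.6  56.1]
liptop [316.8  63.3]
foot [315.1 163.2]
col 215 [ 88  88  88  89  88  88  89  85  65  43  40  41  41  42  48  49  50  49
  49  49  48  48  48  48  49  48  49  48  49  49  49  48  49  48  49  49
  49  49  49  49  49  48  50  49  48  49  49  49  49  49  49  49  48  51
  97 166 168 153  91  76  80  91  93  92  93  92  92  92  93  92]
col 385 [ 88  89  89  88  88  89  90  89  84  57  41  42  49  49  49  48  49  48
  49  49  49  49  48  48  48  48  49  49  49  49  48  49  48  49  49  49
  48  49  49  49  49  50  50  49  49  49  50  49  50  49  49  49  49  49
  50  67 102 102  96  92  92  93  92  93  93  92  93  92  92  92]
```

The lever end is at row 155, against 153 predicted at angle 0. The lid's top edge dropped from the loose row to the tight one: it is at 8, with 4 predicted for loose and 7 for tight. Nothing sprang back after release, and the final press met a hard stop at 38 N. I'm handing the job in.

```bash
python3 -c "
from cell import job; print(job.sign_off())"
```

```text
the job is handed in; nothing more can be done
None
```

The loop is hooked over the keeper, the lever is pressed down to its stop and stayed there after release, the lid measures as pulled tight, and the arm stayed clear of the jar, tip box, slide box and dishes; the job is handed in, but no verdict was returned.

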